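Level the ledge shelf with a spirit level and its turning foot

ROBOT

A 6-joint arm with a two-finger parallel gripper is mounted at the origin on the work surface. World frame = base frame: x ahead of the robot, y to its left, z up, the work surface at z = 0. Lengths are in mm, angles in rad, forces in N, time in s.
With the tool pointing down it reaches from about 300 to 775 mm from the base axis. Payload 14.6 kg.
Tool frame: the origin (TCP) lies on the centre line of the jaws, within the pads' length; the fingertips stand manip.finger_overhang ahead of it and the grasp point (between the pads) lies 11 mm behind it (manip.finger_overhang is the distance from the TCP to the fingertips, in mm); y points along the fingers, x is the direction in which the jaws open and shut, and the axes are right-handed (so a half turn about y gives the same grasp; the last joint's range is limited). The gripper opens to 94 mm and grips with 3 to 60 N. Pads are 16 mm wide; open, the fingers measure 119 mm over their backs; the gripper's body (75 mm by 177 mm) begins 78 mm behind the grasp point.
Start: joints at [-1.196, 0.3, 1.521, -0, 1.321, -0.067], TCP at [235.154, -497.184, 213.446] pointing down, gripper open.
Joint ranges: [-3.03, 3.03], [-0.79, 2.21], [0.23, 2.52], [-1.04, 4.18], [0, 3.07], [-2.55, 2.55]. Speed limits (rad/s): [2.22, 2.22, 2.57, 3.14, 3.14, 3.14].

INTERFACE

Orientations are given as [roll, pitch, yaw] about the fixed x, y, z axes, in that order (R = Rz(yaw) Ry(pitch) Rx(roll)).
In Python, from cell import monitor, viewer, ticket, manip gives the robot as it stands.
- The arm moves only by the shell command python3 -m jog 'ROWS' [FORCE]. ROWS is JSON, a list of rows, each an object of numbers: "grip": the finger opening in cm, from 0 to 9.4; "dx", "dy", "dz": the shift along the tool's x, y, z in cm; "spin": the turn about the tool's y in degrees. In form: [{"grip": .., "dx": .., "dy": .., "dz": .., "spin": ..}, ...]. A call has 1 to 20 rows; each row is the pose to reach, as a shift and turn from the pose commanded when the call began, along the tool's axes at that moment; what a row does not reach only later rows make up. A row lasts 1/8 s, in which the tool goes at most 62.5 mm and 10.7 degrees, less where a joint would pass 70% of its speed; a pose out of reach is approached as far as the arm can. A call with a gripper value outside its range is refused whole. The fingers move at their own pace and stop on an object; FORCE is the grip in N (left out, the last holds). Time passes only in rows, so rows that repeat a pose let the fingers close. It gives the time, the measured TCP pose, the force and the opening at its end, in the units of the state.
- monitor.read_state(): the state, without advancing time (a new reading comes with each control period).
- viewer.camera(name): name is "scene" or "top" or "wrist"; returns a dict with "color" (400x640x3 uint8, red, green, blue), "vertical_fov" (degrees; the focal length in pixels is half the picture's height over the tangent of half this angle, whatever the lens; pixels are square), "cx", "cy" (the principal point, pixels), "k1" (the pictures are not rectified: a ray, as slopes to the right and down, at radius r is drawn at 1 + k1 r^2 times it, then the intrinsics apply), "rvec" (rotation vector, rad) and "tvec" (3), from world to camera coordinates, as OpenCV has them. Camera axes: x right, y down, z forward; pixel columns grow to the right and rows downward; lengths in mm; the calibration is good to about 2 mm. A picture is of the moment at which its call begins. There is no depth.
- ticket.sign_off(): hands the job in, once; it reports no verdict.
The state is a dict: "clock": time; "joints": joint angles; "qd": joint speeds; "effort": joint torques, N m; "eef_pos": TCP position; "eef_rot": TCP orientation; "wrist_force": force on the tool from outside, world axes, zero at the start; "moment": the same for the moment, N m; "finger_gap": finger opening in mm.
Only numpy, scipy, OpenCV 4.12 (cv2) and the standard library are available. Lean on these libraries where they do the work, as an engineer would, in place of code of your own. Each camera call takes 0.05 s, during which the arm holds its last target. There are 200 camera calls.

TASK

The little wooden shelf on the kitchen ledge slopes. First lay the yellow spirit level lengthwise on the shelf's white strip and let go of it; then turn the red knob of the shelf's levelling foot until the bubble rests between the two black lines. Finally press down on the level where it lies with a steady, moderate push of about 10 N, bubble still between the lines, and finish like that: keep pressing, do not let go. Leave the sieve, spoon rest, flip-top box and tongs where they are.

Things in the scene. Friction and masses are not known exactly. Their poses are not given: they have to be found in the camera images.
- level: Yellow spirit level, a bar 150 mm long (its x), 26 mm wide (its y), 34 mm high, 0.18 kg, with black ends and a green vial in a window in the middle of its top (64 mm long). Origin: centre of its underside; z up. It starts lying flat on the ledge. It may be laid either way round. Its top can be pressed anywhere; the solid end blocks are 28 mm or more from its middle.
- bubble (a joint): Pale bubble, 12 mm long, sliding along the level's green vial: its offset from the middle in m, positive towards the level's +x end. The bubble goes to the higher end, 0.22 m per rad of slope along the level (at most 21 mm), and needs about 0.8 s to settle. It rests between the two black lines when it is within 3 mm of the middle.
- shelf: Wooden shelf board 140 mm (its x) by 360 mm (its y), 18 mm thick, about 100 mm above the ledge. Origin: centre of its top face; z is normal to the top. It pivots about its x direction on fixed legs at its +y end (pivot 150 mm from the origin, 14 mm below the top); the levelling foot is at its -y end, which starts too low (slope 0.03 to 0.07 rad). The underlying slope differs each time, so only the bubble tells the right foot setting.
- level_place (a point): Middle of the white strip (172 mm along the shelf's y by 48 mm) on the shelf's top face, 50 mm from the shelf's origin towards its +y end; axes as the shelf's. The level belongs here, its length along the shelf's y.
- foot_grip (a point): Grip of the levelling foot: a red upright bar 50 mm long (its x), 14 mm thick (its y), 32 mm high, centre at this point, 26 mm above the shelf's top, on the knob's axis; a black collar 48 mm across and 10 mm high lies under it. It stands 135 mm from the shelf's origin towards the -y end, on the centre line.
- foot_knob (a joint): Angle of the levelling foot's knob in rad, 0 to 2.2, growing clockwise seen from above. One rad clockwise raises the -y end, tilting the shelf by 0.05 rad (the knob itself rises about 14 mm with it) and shifting the bubble by 11 mm. 0.7 to 1.4 rad are needed. It turns against about 0.3 N m and stays where it is left.
- sieve: Aluminium sieve, 160 mm across and 50 mm high, handle reaching 235 mm from the middle along its +y. Origin: centre of its underside. Bystander.
- spoon_rest: Round blue ceramic spoon rest, 96 mm across, 16 mm high. Origin: centre of its underside. Bystander.
- flip_box: Plastic container 94 x 74 mm, 76 mm high, with green lid and white flip top. Origin: centre of its underside. Bystander.
- tongs: Steel tongs with black tips lying on the ledge, 250 mm long along their y, about 60 mm wide, 14 mm high. Origin: under their middle. Bystander.
Things that resemble listed ones, but are neither listed nor needed, are in the scene too. Of the things that look like the level, the smallest one is meant.

How it is judged:
By the outcome, as a careful person would: the job done as asked, in the order asked, and still so for the second after the job is handed in, while the arm keeps its last pose, push and grip.
It also fails if it takes over 58 s, if anything falls off the work surface, if the arm or the gripper's body presses on something with over 40 N, if the wrist force passes 120 N, or if a joint passes its speed limit or range.

## Working session

There is one attempt and no reset: what is moved stays moved. The work goes in short steps, Python scripts to look and compute and a shell command to move; the robot and the scene stay as the last step left them, time stands still between calls to the robot, and variables do not carry over. Pictures are saved under pics/ and viewed, about 8 in all and at most 12, crops included, and the job is handed in when it is done.

```bash
mkdir -p pics; ls; cat > h.py <<'E'
import numpy as np, cv2
from cell import monitor, viewer, ticket, manip
def cam(n):
    c=viewer.camera(n); c['f']=200/np.tan(np.radians(c['vertical_fov'])/2)
    c['R']=cv2.Rodrigues(np.array(c['rvec'],float))[0]; c['t']=np.array(c['tvec'],float)
    c['K']=np.array([[c['f'],0,c['cx']],[0,c['f'],c['cy']],[0,0,1]]); c['d']=np.array([c['k1'],0,0,0.])
    return c
def ray(c,uv):
    p=cv2.undistortPoints(np.array(uv,float).reshape(-1,1,2),c['K'],c['d']).reshape(-1,2)
    return -c['R'].T@c['t'], np.c_[p,np.ones(len(p))]@c['R']
def onz(c,uv,z):
    o,d=ray(c,uv); return o+d*((z-o[2])/d[:,2:])
def proj(c,P):
    return cv2.projectPoints(np.array(P,float).reshape(-1,1,3),np.array(c['rvec'],float),c['t'],c['K'],c['d'])[0].reshape(-1,2)
def save(n,im,s=1,box=None):
    if box: im=im[box[1]:box[3],box[0]:box[2]]
    cv2.imwrite('pics/'+n+'.png',cv2.resize(im,None,fx=s,fy=s,interpolation=cv2.INTER_CUBIC)[:,:,::-1])
E
python3 - <<'E'
from h import *
for n in('top','scene'):
    c=cam(n); save(n+'0',c['color']); print(n,c['f'],c['cx'],c['cy'],c['k1'],-c['R'].T@c['t'],c['R'][2])
    np.savez('pics/'+n+'0.npz',**{k:c[k] for k in c})
print(manip.finger_overhang, monitor.read_state())
E
```

```text
pics
top 425.0047444810503 319.9640519458955 198.08469234557612 -0.01009260977213925 [ 388.54917054   -4.76744165 1566.09710402] [ 0.09809823  0.01006878 -0.9951258 ]
scene 443.8238120939229 317.8854930514827 201.89573438947235 -0.04488481097047717 [1414.40572273  232.37487244 1238.68625607] [-0.61107828 -0.14744279 -0.77771715]
8.0 {'clock': 0.1, 'joints': array([-1.19561082e+00,  3.00391448e-01,  1.52149767e+00, -3.13585736e-05,
        1.32068801e+00, -6.65698859e-02]), 'qd': array([ 0.00038757, -0.0023845 ,  0.00025687,  0.00072153, -0.0013568 ,
        0.002665  ]), 'effort': array([ 2.58286382e-03, -5.32644331e+01, -3.53281045e+01,  7.10105198e-02,
        2.34826683e-02, -8.96030429e-05]), 'eef_pos': array([ 235.06552824, -496.99736711,  212.96529774]), 'eef_rot': array([-1.57076115e+00,  9.84316509e-04, -1.12903314e+00]), 'wrist_force': array([0.02216103, 0.17329721, 0.38412141]), 'moment': array([ 0.01259613,  0.01998397, -0.02634239]), 'finger_gap': 94.12608243524721}
```

View pics/top0.png

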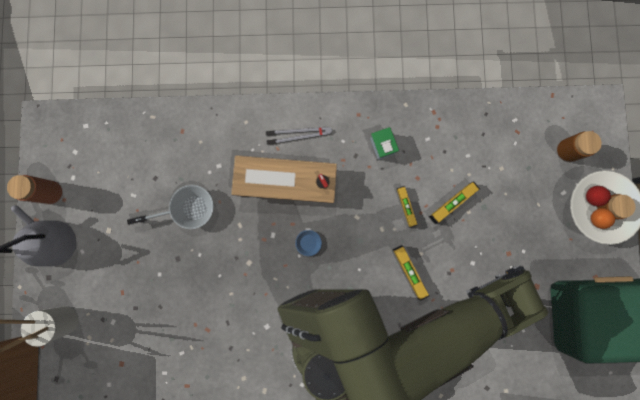

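View pics/scene0.png

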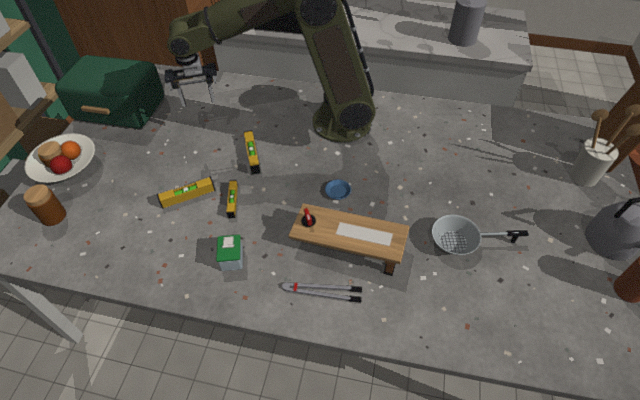

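Top view (2 pictures so far): candidates for the level are yellow bars at (406,207), (455,203) and (410,272). The shortest is (406,207), at (232,198) in the scene view. The shelf is at (285,180), its red knob at (322,181) and the white strip at (270,178). I'll measure these and check the choice in a crop.

```bash
cat > m.py <<'E'
from h import *
def blobs(c,lo,hi,box,amin=15,n=5):
    hsv=cv2.cvtColor(c['color'],cv2.COLOR_RGB2HSV); m=cv2.inRange(hsv,np.array(lo),np.array(hi))
    b=np.zeros_like(m); b[box[1]:box[3],box[0]:box[2]]=1; m*=b
    cs=[k for k in cv2.findContours(m,cv2.RETR_EXTERNAL,cv2.CHAIN_APPROX_NONE)[0] if cv2.contourArea(k)>=amin]
    return sorted(cs,key=cv2.contourArea,reverse=True)[:n],m
def tri(c1,p1,c2,p2):
    o1,d1=ray(c1,p1);o2,d2=ray(c2,p2);d1=d1[0];d2=d2[0]
    s=np.linalg.lstsq(np.c_[d1,-d2],o2-o1,rcond=None)[0]
    a=o1+s[0]*d1;b=o2+s[1]*d2
    return (a+b)/2,np.linalg.norm(a-b)
E
python3 - <<'E'
from m import *
np.set_printoptions(precision=1,suppress=True)
T=dict(np.load('pics/top0.npz'));S=dict(np.load('pics/scene0.npz'))
for nm,c,box in(('top',T,(380,170,500,310)),('scene',S,(140,120,280,230))):
    for k in blobs(c,(18,110,70),(36,255,255),box)[0]:
        r=cv2.minAreaRect(k);b=onz(c,cv2.boxPoints(r),34)
        print(nm,'yel',cv2.contourArea(k),r[0],'\n',b)
W={}
for nm,c,box in(('top',T,(240,165,300,192)),('scene',S,(330,215,400,250))):
    k=blobs(c,(0,0,140),(180,50,255),box,n=1)[0][0]; r=cv2.minAreaRect(k); W[nm]=cv2.boxPoints(r); W[nm+'c']=r[0]; print(nm,r, W[nm].tolist())
P,e=tri(T,W['topc'],S,W['scenec']);print('strip c',P,e)
print('strip top corners',onz(T,W['top'],P[2]));print('strip scene corners',onz(S,W['scene'],P[2]))
R={}
for nm,c,box in(('top',T,(305,165,340,200)),('scene',S,(295,200,325,232))):
    hsv=cv2.cvtColor(c['color'],cv2.COLOR_RGB2HSV);h=hsv.astype(int)
    m=((h[...,0]<6)|(h[...,0]>172))&(h[...,1]>150)&(h[...,2]>70);q=np.zeros_like(m);q[box[1]:box[3],box[0]:box[2]]=1;m&=q
    ys,xs=np.nonzero(m);R[nm]=(xs.mean(),ys.mean());print(nm,len(xs),R[nm],cv2.minAreaRect(np.c_[xs,ys].astype(np.float32)))
print('grip',tri(T,R['top'],S,R['scene']))
a=cv2.resize(T['color'][150:310,225:505],None,fx=2.8,fy=2.8,interpolation=cv2.INTER_CUBIC)
save('crop1',a)
E
```

```text
top yel 562.0 (410.6702880859375, 272.67352294921875) 
 [[ 344.5 -244.9   34. ]
 [ 362.1 -280.9   34. ]
 [ 186.9 -365.2   34. ]
 [ 169.6 -329.5   34. ]]
top yel 534.0 (455.05059814453125, 201.67767333984375) 
 [[ 471.4 -387.2   34. ]
 [ 589.6 -542.8   34. ]
 [ 557.8 -566.    34. ]
 [ 440.1 -410.6   34. ]]
top yel 306.0 (406.75, 206.25) 
 [[ 567.3 -266.3   34. ]
 [ 576.7 -297.1   34. ]
 [ 437.8 -336.7   34. ]
 [ 428.5 -306.1   34. ]]
scene yel 740.5 (185.90000915527344, 192.20001220703125) 
 [[ 549.1 -568.5   34. ]
 [ 430.9 -412.7   34. ]
 [ 492.  -370.9   34. ]
 [ 605.5 -523.7   34. ]]
scene yel 284.5 (250.67308044433594, 147.86538696289062) 
 [[ 175.6 -371.2   34. ]
 [ 157.4 -337.2   34. ]
 [ 333.3 -253.7   34. ]
 [ 349.8 -285.6   34. ]]
scene yel 245.5 (231.64828491210938, 197.22068786621094) 
 [[ 581.7 -295.9   34. ]
 [ 435.6 -338.2   34. ]
 [ 432.4 -303.5   34. ]
 [ 578.3 -263.3   34. ]]
top ((269.6617431640625, 177.3970489501953), (49.69933319091797, 14.035460472106934), 4.39870548248291) [[244.34703063964844, 182.48822021484375], [245.4235076904297, 168.49411010742188], [294.97
[... 313 characters left out ...]
05114746094, 245.66964721679688]]
strip c [610.7 184.4  95. ] 0.18051416627897388
strip top corners [[594.9 273.4  95. ]
 [644.4 269.3  95. ]
 [626.4  95.5  95. ]
 [577.1 100.1  95. ]]
strip scene corners [[630.3  97.6  95. ]
 [580.8  96.8  95. ]
 [591.2 271.   95. ]
 [639.4 268.2  95. ]]
top 36 (np.float64(323.47222222222223), np.float64(182.27777777777777)) ((323.0882263183594, 181.1470489501953), (11.3189058303833, 4.115965843200684), 59.03623962402344)
scene 57 (np.float64(307.859649122807), np.float64(216.43859649122808)) ((307.8999938964844, 216.1999969482422), (16.76007080078125, 4.743415832519531), 71.56504821777344)
grip (array([587.4,  -2.5, 103. ]), np.float64(2.0075037298148817))
```

View pics/crop1.png

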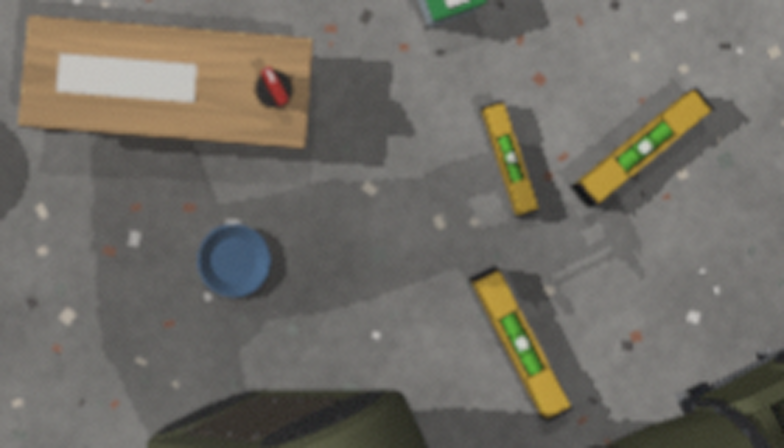

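The crop confirms it: the bar at about (508,158) in the crop, (406,207) in the full picture, is clearly the shortest. It is centred near (502,-301) mm and heads about 16°. I'll move above it and check with the wrist camera.

```bash
R='{"grip":9.4,"dx":-6.2,"dy":7,"dz":32.5,"spin":9.4}'; python3 -m jog '[{"grip":9.4,"dx":-3,"dy":0,"dz":16,"spin":5},{"grip":9.4,"dx":-3,"dy":0,"dz":16,"spin":5},{"grip":9.4,"dx":-6.2,"dy":2,"dz":32.5,"spin":9.4},{"grip":9.4,"dx":-6.2,"dy":7,"dz":32.5,"spin":9.4},{"grip":9.4,"dx":-6.2,"dy":7,"dz":32.5,"spin":9.4},{"grip":9.4,"dx":-6.2,"dy":7,"dz":32.5,"spin":9.4},{"grip":9.4,"dx":-6.2,"dy":7,"dz":32.5,"spin":9.4},{"grip":9.4,"dx":-6.2,"dy":7,"dz":32.5,"spin":9.4},{"grip":9.4,"dx":-6.2,"dy":7,"dz":32.5,"spin":9.4},{"grip":9.4,"dx":-6.2,"dy":7,"dz":32.5,"spin":9.4},{"grip":9.4,"dx":-6.2,"dy":7,"dz":32.5,"spin":9.4}]'
python3 - <<'E'
from m import *
np.set_printoptions(precision=2,suppress=True)
c=cam('wrist');save('wrist1',c['color']);s=monitor.read_state();print(s['eef_pos'],s['eef_rot'],s['wrist_force'],-c['R'].T@c['t'],c['R'][2])
for k in blobs(c,(18,110,70),(36,255,255),(0,0,640,400),amin=300)[0]:
    r=cv2.minAreaRect(k);b=onz(c,cv2.boxPoints(r),34);print(cv2.contourArea(k),r,b[:,:2].tolist(),b.mean(0))
T=dict(np.load('pics/top0.npz'))
for k in blobs(T,(5,70,60),(17,200,255),(225,145,345,210),n=2)[0]:
    r=cv2.minAreaRect(k);print('wood',r,onz(T,cv2.boxPoints(r),98))
E
```

```text
clock: 1.48
eef_pos: [502.2, -302.5, 143.7]
eef_rot: [-1.571, -0.0, -1.294]
wrist_force: [1.0, 0.8, 0.6]
finger_gap: 93.9
[ 502.27 -302.45  143.62] [-1.57 -0.   -1.29] [-0.14 -0.14 -0.47] [ 580.41 -280.72  315.83] [-0.27 -0.08 -0.96]
7966.5 ((505.05682373046875, 223.1289825439453), (51.79338836669922, 180.408935546875), 70.1593017578125) [[493.3058532317467, -396.97653862413097], [597.6217803141207, -535.9512557993689], [558.0195549353341, -580.4116404765798], [446.74846657808934, -434.4591752810411]] [ 523.92 -486.95   34.  ]
3899.5 ((325.5, 193.0), (146.0, 29.0), 90.0) [[567.5503477149537, -273.7220375886263], [574.607970541717, -298.6291772452495], [435.4264347937974, -340.44924204138806], [427.3328966905149, -311.8257528799295]] [ 501.23 -306.16   34.  ]
1234.5 ((271.54632568359375, 373.83758544921875), (62.74526596069336, 41.50203323364258), 73.44293212890625) [[302.1487268492702, -264.9309779716564], [331.2870480157768, -304.7382728562317], [248.90602508232547, -346.6002637794043], [215.34809973265152, -304.1006022993958]] [ 274.42 -305.09   34.  ]
900.0 ((502.2743225097656, 332.6654968261719), (60.00172424316406, 29.331588745117188), 81.63410949707031) [[431.0535332890473, -505.54938361754415], [444.2525315638581, -535.1103948575753], [371.59462895880574, -584.8841794964419], [357.46109711584415, -552.6162413072943]] [ 401.09 -544.54   34.  ]
635.0 ((535.1288452148438, 383.3350524902344), (15.847273826599121, 84.50366973876953), 87.39744567871094) [[339.2914257001863, -562.3081305772637], [368.43547320365377, -667.9709960151976], [345.09634285174525, -684.0243906329504], [315.9086816189568, -575.1257176677482]] [ 342.18 -622.36   34.  ]
wood ((283.92938232421875, 178.91763305664062), (102.7733154296875, 39.88218307495117), 4.39870548248291) [[552.22 319.17  98.  ]
 [692.61 307.98  98.  ]
 [655.2  -51.33  98.  ]
 [515.89 -36.91  98.  ]]
```

View pics/wrist1.png

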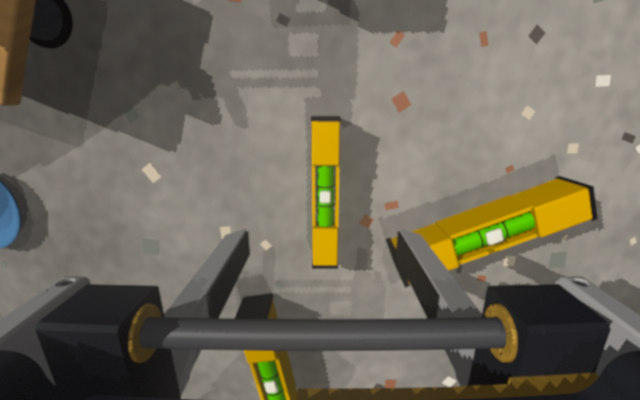

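The wrist view (picture 4) shows the chosen level centred between the fingers at (325,193), aligned with the jaws and with its neighbour clear. Descending, gripping and lifting.

```bash
python3 -m jog '[{"grip":7,"dy":5},{"grip":7,"dy":10},{"grip":7,"dy":12.7},{"grip":7,"dy":12.7},{"grip":7,"dy":12.7},{"grip":1.5,"dy":12.7},{"grip":1.5,"dy":12.7},{"grip":1.5,"dy":12.7},{"grip":1.5,"dy":12.7},{"grip":1.5,"dy":12.7},{"grip":1.5,"dy":12.7},{"grip":1.5,"dy":12.7}]' 25
```

```text
validation failed for argument at $[0]...
```

```bash
python3 -m jog '[{"grip":7,"dx":0,"dy":5,"dz":0,"spin":0},{"grip":7,"dx":0,"dy":10,"dz":0,"spin":0},{"grip":7,"dx":0,"dy":12.7,"dz":0,"spin":0},{"grip":7,"dx":0,"dy":12.7,"dz":0,"spin":0},{"grip":7,"dx":0,"dy":12.7,"dz":0,"spin":0},{"grip":1.5,"dx":0,"dy":12.7,"dz":0,"spin":0},{"grip":1.5,"dx":0,"dy":12.7,"dz":0,"spin":0},{"grip":1.5,"dx":0,"dy":12.7,"dz":0,"spin":0},{"grip":1.5,"dx":0,"dy":12.7,"dz":0,"spin":0},{"grip":1.5,"dx":0,"dy":12.7,"dz":0,"spin":0},{"grip":1.5,"dx":0,"dy":12.7,"dz":0,"spin":0}]' 25
```

```text
clock: 2.9
eef_pos: [502.5, -302.3, 16.5]
eef_rot: [-1.571, -0.0, -1.293]
wrist_force: [0.5, -1.7, 2.0]
finger_gap: 25.5
```

```bash
python3 -m jog '[{"grip":1.5,"dx":0,"dy":-4,"dz":0,"spin":0},{"grip":1.5,"dx":0,"dy":-9,"dz":0,"spin":0},{"grip":1.5,"dx":0,"dy":-14,"dz":0,"spin":0},{"grip":1.5,"dx":-1.5,"dy":-18,"dz":0.8,"spin":-2},{"grip":1.5,"dx":-4.5,"dy":-20,"dz":2.4,"spin":-7},{"grip":1.5,"dx":-8.5,"dy":-20,"dz":4.6,"spin":-13},{"grip":1.5,"dx":-12.5,"dy":-20,"dz":6.8,"spin":-19},{"grip":1.5,"dx":-16.5,"dy":-20,"dz":8.9,"spin":-26},{"grip":1.5,"dx":-20.5,"dy":-20,"dz":11.1,"spin":-32},{"grip":1.5,"dx":-24.5,"dy":-20,"dz":13.2,"spin":-38},{"grip":1.5,"dx":-28.5,"dy":-20,"dz":15.4,"spin":-44},{"grip":1.5,"dx":-32.5,"dy":-20,"dz":17.6,"spin":-51},{"grip":1.5,"dx":-36.5,"dy":-20,"dz":19.7,"spin":-57},{"grip":1.5,"dx":-40,"dy":-20,"dz":21.6,"spin":-62},{"grip":1.5,"dx":-42.5,"dy":-20,"dz":23,"spin":-66},{"grip":1.5,"dx":-43.9,"dy":-20,"dz":23.7,"spin":-68.2},{"grip":1.5,"dx":-43.9,"dy":-20,"dz":23.7,"spin":-68.2},{"grip":1.5,"dx":-43.9,"dy":-20,"dz":23.7,"spin":-68.2},{"grip":1.5,"dx":-43.9,"dy":-20,"dz":23.7,"spin":-68.2}]'
python3 - <<'E'
from m import *
np.set_printoptions(precision=2,suppress=True)
c=cam('wrist');save('wrist2',c['color']);s=monitor.read_state();print(s['eef_pos'],s['eef_rot'],s['wrist_force'])
np.savez('pics/w2.npz',**c)
E
```

```text
clock: 5.28
eef_pos: [610.0, 184.0, 216.6]
eef_rot: [-1.571, -0.0, -0.104]
wrist_force: [-1.0, -0.0, -2.3]
finger_gap: 26.0
[610.04 184.15 216.66] [-1.57 -0.   -0.1 ] [ 0.51  0.85 -0.54]
```

View pics/wrist2.png

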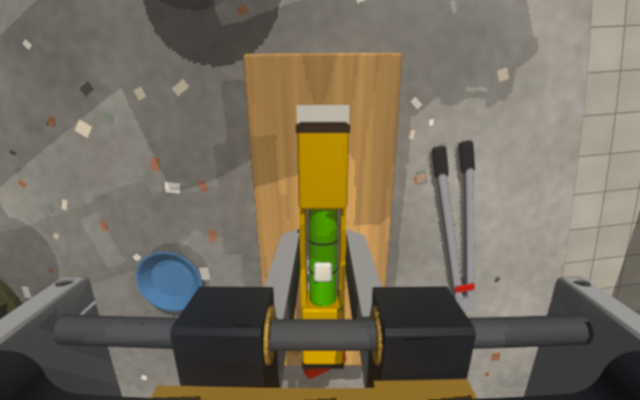

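Level and strip are aligned: both are centred near column 323, with the strip's end showing at (323,113). Lowering with force checks.

```bash
python3 -m jog '[{"grip":1.5,"dx":0,"dy":3,"dz":0,"spin":0},{"grip":1.5,"dx":0,"dy":6,"dz":0,"spin":0},{"grip":1.5,"dx":0,"dy":8.5,"dz":0,"spin":0},{"grip":1.5,"dx":0,"dy":9.3,"dz":0,"spin":0},{"grip":1.5,"dx":0,"dy":9.3,"dz":0,"spin":0}]'; python3 -m jog '[{"grip":1.5,"dx":0,"dy":0.2,"dz":0,"spin":0},{"grip":1.5,"dx":0,"dy":0.4,"dz":0,"spin":0},{"grip":1.5,"dx":0,"dy":0.4,"dz":0,"spin":0}]'; python3 -m jog '[{"grip":1.5,"dx":0,"dy":0.2,"dz":0,"spin":0},{"grip":1.5,"dx":0,"dy":0.2,"dz":0,"spin":0}]'
```

```text
clock: 5.95
eef_pos: [610.1, 184.8, 123.8]
eef_rot: [-1.571, -0.0, -0.103]
wrist_force: [0.1, 0.5, -1.3]
finger_gap: 25.9
clock: 6.32
eef_pos: [610.0, 185.0, 119.6]
eef_rot: [-1.571, -0.0, -0.103]
wrist_force: [-0.5, 0.5, -1.4]
finger_gap: 25.7
clock: 6.58
eef_pos: [609.9, 184.9, 117.3]
eef_rot: [-1.571, 0.0, -0.103]
wrist_force: [0.6, 0.4, -1.8]
finger_gap: 25.9
```

```bash
for i in 1; do python3 -m jog '[{"grip":1.5,"dx":0,"dy":0.2,"dz":0,"spin":0},{"grip":1.5,"dx":0,"dy":0.2,"dz":0,"spin":0}]'; done; python3 -m jog '[{"grip":1.5,"dx":0,"dy":0.15,"dz":0,"spin":0},{"grip":1.5,"dx":0,"dy":0.15,"dz":0,"spin":0}]'
```

```text
clock: 6.82
eef_pos: [609.9, 185.0, 115.2]
eef_rot: [-1.571, 0.0, -0.103]
wrist_force: [0.4, 0.7, -1.8]
finger_gap: 26.0
clock: 7.08
eef_pos: [610.0, 185.0, 113.9]
eef_rot: [-1.571, 0.0, -0.103]
wrist_force: [0.2, 0.1, -1.8]
finger_gap: 25.9
```

```bash
python3 -m jog '[{"grip":1.5,"dx":0,"dy":0.15,"dz":0,"spin":0},{"grip":1.5,"dx":0,"dy":0.15,"dz":0,"spin":0}]'; python3 - <<'E'
from h import *
print(monitor.read_state()['wrist_force'],monitor.read_state()['moment'])
E
python3 -m jog '[{"grip":1.5,"dx":0,"dy":0.15,"dz":0,"spin":0},{"grip":1.5,"dx":0,"dy":0.15,"dz":0,"spin":0}]'; python3 - <<'E'
from h import *
print(monitor.read_state()['wrist_force'],monitor.read_state()['moment'])
E
```

```text
clock: 7.32
eef_pos: [610.2, 184.9, 112.8]
eef_rot: [-1.571, -0.001, -0.103]
wrist_force: [-0.7, -2.0, 2.6]
finger_gap: 25.9
[-0.66808604 -1.99056664  2.55082052] [-0.26081645  0.08572716  0.07963121]
clock: 7.58
eef_pos: [610.1, 184.9, 111.0]
eef_rot: [-1.571, -0.0, -0.103]
wrist_force: [-0.5, -2.4, 1.7]
finger_gap: 25.9
[-0.53556644 -2.37558931  1.69999813] [-0.22334845 -0.09536509 -0.03247118]
```

```bash
python3 -m jog '[{"grip":1.5,"dx":0,"dy":0.15,"dz":0,"spin":0},{"grip":1.5,"dx":0,"dy":0.15,"dz":0,"spin":0},{"grip":3.4,"dx":0,"dy":0.15,"dz":0,"spin":0},{"grip":5,"dx":0,"dy":0.15,"dz":0,"spin":0},{"grip":5,"dx":0,"dy":0.15,"dz":0,"spin":0},{"grip":5,"dx":0,"dy":-4,"dz":0,"spin":0},{"grip":5,"dx":0,"dy":-10,"dz":0,"spin":0},{"grip":5,"dx":0,"dy":-10.5,"dz":0,"spin":0},{"grip":5,"dx":0,"dy":-10.5,"dz":-12,"spin":0},{"grip":5,"dx":0,"dy":-10.5,"dz":-18,"spin":0},{"grip":5,"dx":0,"dy":-10.5,"dz":-26,"spin":0},{"grip":5,"dx":0,"dy":-10.5,"dz":-26,"spin":0},{"grip":5,"dx":0,"dy":-10.5,"dz":-26,"spin":0},{"grip":5,"dx":0,"dy":-10.5,"dz":-26,"spin":0},{"grip":5,"dx":0,"dy":-10.5,"dz":-26,"spin":0}]'
python3 - <<'E'
from m import *
np.set_printoptions(precision=2,suppress=True)
c=cam('wrist');np.savez('pics/w3.npz',**c)
t=cam('top');np.savez('pics/t3.npz',**t);a=t['color'][145:215,225:345]
w=cv2.resize(c['color'],(640,400));b=cv2.resize(a,(640,373),interpolation=cv2.INTER_CUBIC)[:195]
cv2.imwrite('pics/w3.png',np.vstack([w,b])[:,:,::-1])
E
```

```text
clock: 9.45
eef_pos: [583.5, -72.3, 215.7]
eef_rot: [-1.571, 0.0, -0.101]
wrist_force: [-0.5, 0.7, -0.2]
finger_gap: 50.4
```

View pics/w3.png

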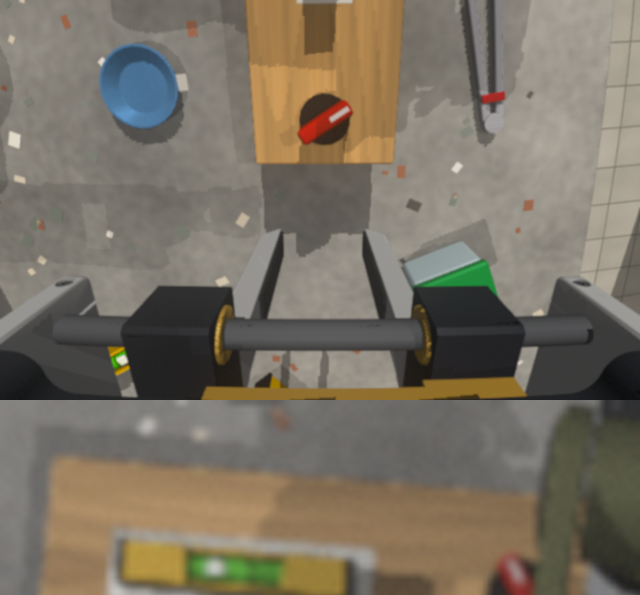

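The level lies on the white strip with its bubble at the +y (high) end (picture 6). The knob bar shows in the wrist view from about (303,137) to (350,105). Next I'll measure its position and angle.

```bash
cat >> m.py <<'E'
def red(c,box):
    h=cv2.cvtColor(c['color'],cv2.COLOR_RGB2HSV).astype(int)
    m=((h[...,0]<7)|(h[...,0]>172))&(h[...,1]>120)&(h[...,2]>60);q=np.zeros_like(m);q[box[1]:box[3],box[0]:box[2]]=1
    ys,xs=np.nonzero(m&q); return np.c_[xs,ys].astype(np.float32)
def bubble(t,box=(235,165,305,192)):
    h=cv2.cvtColor(t['color'],cv2.COLOR_RGB2HSV).astype(int)[box[1]:box[3],box[0]:box[2]]
    g=(h[...,0]>40)&(h[...,0]<75)&(h[...,1]>120)
    ys,xs=np.nonzero(g); x0,x1=xs.min(),xs.max(); y0,y1=ys.min(),ys.max()
    b=np.zeros_like(g); b[y0:y1+1,x0:x1+1]=1
    w=np.where(b&(h[...,1]<90)&(h[...,2]>140),1,0); yb,xb=np.nonzero(w)
    P=onz(t,[(x0+box[0]-.5,(y0+y1)/2+box[1]),(x1+box[0]+.5,(y0+y1)/2+box[1]),(xb.mean()+box[0],yb.mean()+box[1])],125)
    return len(xb),P[:,1],P[2,1]-P[:2,1].mean()
E
python3 - <<'E'
from m import *
np.set_printoptions(precision=2,suppress=True)
c=dict(np.load('pics/w3.npz'));t=dict(np.load('pics/t3.npz'))
p=red(c,(280,80,370,160));r=cv2.minAreaRect(p);print(len(p),r,p.min(0),p.max(0))
for z in (115,125):
    b=onz(c,cv2.boxPoints(r),z);print(z,b.mean(0),b[:,:2].tolist())
# collar
h=cv2.cvtColor(c['color'],cv2.COLOR_RGB2HSV)[...,2]
m=np.zeros_like(h);m[88:150,290:360]=(h[88:150,290:360]<60)*255
k=cv2.findContours(m,cv2.RETR_EXTERNAL,cv2.CHAIN_APPROX_NONE)[0];k=np.vstack(k);print('collar',cv2.minEnclosingCircle(k),onz(c,[cv2.minEnclosingCircle(k)[0]],93))
print('bubble',bubble(t))
E
```

```text
898 ((324.3388366699219, 121.26630401611328), (19.10421371459961, 58.050689697265625), 55.40770721435547) [298. 101.] [351. 143.]
115 [590.81  -2.46 115.  ] [[564.9342984210243, -6.941548289056927], [608.7047779391658, 16.223609885431003], [616.8660136030048, 2.369160758924453], [572.747605381098, -21.4769100488224]]
125 [590.81  -2.04 125.  ] [[565.8836036352089, -6.360256365578657], [608.0493032473731, 15.955585539897491], [615.911319274017, 2.6090893033607134], [573.4104472495119, -20.36270058057484]]
collar ((324.7431640625, 119.41126251220703), 23.88398551940918) [[591.64  -1.55  93.  ]]
bubble (13, array([215.49, 153.65, 197.63]), np.float64(13.054936879047801))
```

```bash
python3 -m jog '[{"grip":5,"dx":0,"dy":0,"dz":3,"spin":-10},{"grip":5,"dx":0,"dy":0,"dz":6,"spin":-20},{"grip":5,"dx":0,"dy":0,"dz":7.1,"spin":-30},{"grip":5,"dx":0,"dy":0,"dz":7.1,"spin":-40},{"grip":5,"dx":0,"dy":0,"dz":7.1,"spin":-50},{"grip":5,"dx":0,"dy":0,"dz":7.1,"spin":-60},{"grip":5,"dx":0,"dy":0,"dz":7.1,"spin":-70},{"grip":5,"dx":0,"dy":0,"dz":7.1,"spin":-80},{"grip":5,"dx":0,"dy":0,"dz":7.1,"spin":-90},{"grip":5,"dx":0,"dy":0,"dz":7.1,"spin":-100},{"grip":5,"dx":0,"dy":2,"dz":7.1,"spin":-110},{"grip":5,"dx":0,"dy":4,"dz":7.1,"spin":-120},{"grip":5,"dx":0,"dy":7,"dz":7.1,"spin":-123.6},{"grip":5,"dx":0,"dy":7.5,"dz":7.1,"spin":-123.6},{"grip":5,"dx":0,"dy":7.5,"dz":7.1,"spin":-123.6},{"grip":5,"dx":0,"dy":7.5,"dz":7.1,"spin":-123.6}]'
python3 - <<'E'
from m import *
np.set_printoptions(precision=2,suppress=True)
t=cam('scene');w=cam('wrist')
cv2.imwrite('pics/k4.png',np.vstack([cv2.resize(w['color'],(480,300)),cv2.resize(t['color'][170:260,265:409],(480,300),interpolation=cv2.INTER_CUBIC)])[:,:,::-1])
print(monitor.read_state()['joints'],monitor.read_state()['eef_pos'])
E
```

```text
clock: 11.55
eef_pos: [591.1, -2.8, 142.2]
eef_rot: [-1.572, 0.001, 2.054]
wrist_force: [0.9, -0.3, 0.2]
finger_gap: 50.0
[-0.07  0.45  1.48 -0.    1.2  -2.12] [590.99  -2.95 141.91]
```

View pics/k4.png

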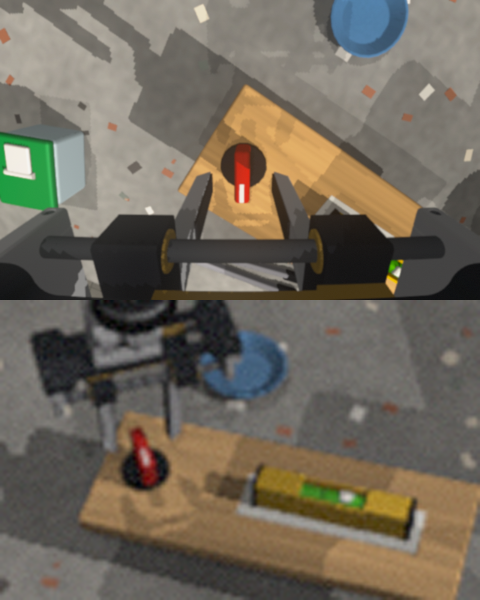

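The bar stands midway between the fingers (column 242) and parallel to them (picture 7). Descending and gripping.

```bash
python3 -m jog '[{"grip":5,"dx":0,"dy":1.5,"dz":0,"spin":0},{"grip":5,"dx":0,"dy":3,"dz":0,"spin":0},{"grip":5,"dx":0,"dy":3.5,"dz":0,"spin":0},{"grip":5,"dx":0,"dy":3.5,"dz":0,"spin":0},{"grip":0.5,"dx":0,"dy":3.5,"dz":0,"spin":0},{"grip":0.5,"dx":0,"dy":3.5,"dz":0,"spin":0},{"grip":0.5,"dx":0,"dy":3.5,"dz":0,"spin":0},{"grip":0.5,"dx":0,"dy":3.5,"dz":0,"spin":0},{"grip":0.5,"dx":0,"dy":3.5,"dz":0,"spin":0},{"grip":0.5,"dx":0,"dy":3.5,"dz":0,"spin":0}]' 40
```

```text
clock: 12.9
eef_pos: [590.6, -2.7, 106.1]
eef_rot: [-1.571, -0.0, 2.054]
wrist_force: [0.7, 3.0, 1.6]
finger_gap: 14.1
```

```bash
python3 -m jog '[{"grip":0.5,"dx":0.01,"dy":-0.1,"dz":-0.01,"spin":4},{"grip":0.5,"dx":0.03,"dy":-0.25,"dz":-0.02,"spin":10},{"grip":0.5,"dx":0.05,"dy":-0.42,"dz":-0.03,"spin":17},{"grip":0.5,"dx":0.07,"dy":-0.6,"dz":-0.04,"spin":24},{"grip":0.5,"dx":0.09,"dy":-0.77,"dz":-0.05,"spin":31},{"grip":0.5,"dx":0.11,"dy":-0.95,"dz":-0.06,"spin":38},{"grip":0.5,"dx":0.13,"dy":-1.12,"dz":-0.06,"spin":45},{"grip":0.5,"dx":0.14,"dy":-1.3,"dz":-0.07,"spin":52},{"grip":0.5,"dx":0.16,"dy":-1.5,"dz":-0.08,"spin":60},{"grip":0.5,"dx":0.16,"dy":-1.5,"dz":-0.08,"spin":60},{"grip":0.5,"dx":0.16,"dy":-1.5,"dz":-0.08,"spin":60},{"grip":0.5,"dx":0.16,"dy":-1.5,"dz":-0.08,"spin":60},{"grip":0.5,"dx":0.16,"dy":-1.5,"dz":-0.08,"spin":60},{"grip":0.5,"dx":0.16,"dy":-1.5,"dz":-0.08,"spin":60},{"grip":0.5,"dx":0.16,"dy":-1.5,"dz":-0.08,"spin":60},{"grip":0.5,"dx":0.16,"dy":-1.5,"dz":-0.08,"spin":60}]'
cat >> m.py <<'E'
def look(n):
    t=cam('top');s=cam('scene')
    a=cv2.resize(t['color'][160:200,240:300],(480,320),interpolation=cv2.INTER_CUBIC)
    b=cv2.resize(s['color'][205:265,330:420],(480,320),interpolation=cv2.INTER_CUBIC)
    cv2.imwrite('pics/%s.png'%n,np.vstack([a,b])[:,:,::-1]);np.savez('pics/%s.npz'%n,t=t['color'],s=s['color'])
    try: print('bubble',bubble(t))
    except Exception as e: print(e)
    return t,s
E
python3 - <<'E'
from m import *
look('b5')
E
```

```text
clock: 14.9
eef_pos: [587.7, 0.4, 114.8]
eef_rot: [-1.561, 0.003, 1.007]
wrist_force: [7.4, 12.2, -42.8]
finger_gap: 14.0
bubble (11, array([215.49328893, 157.0838778 , 187.83549549]), np.float64(1.5469121221016167))
```

View pics/b5.png

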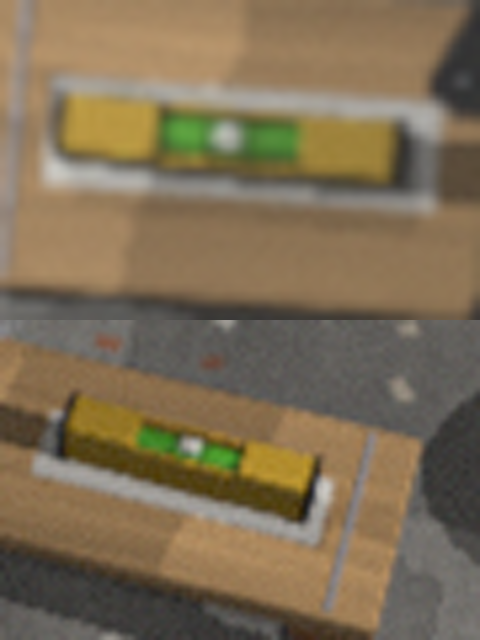

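Picture 8 shows the bubble near the middle of the vial, but the wrist is pulling up with 43 N. I'll ease that off, release the knob, retreat and let the bubble settle before reading again.

```bash
python3 -m jog '[{"grip":0.5,"dx":0,"dy":0.3,"dz":0,"spin":0},{"grip":0.5,"dx":0,"dy":0.6,"dz":0,"spin":0},{"grip":0.5,"dx":0,"dy":0.6,"dz":0,"spin":0}]'; python3 -m jog '[{"grip":5,"dx":0,"dy":0,"dz":0,"spin":0},{"grip":5,"dx":0,"dy":0,"dz":0,"spin":0},{"grip":5,"dx":0,"dy":0,"dz":0,"spin":0},{"grip":5,"dx":0,"dy":0,"dz":0,"spin":0},{"grip":5,"dx":0,"dy":0,"dz":0,"spin":0},{"grip":5,"dx":0,"dy":0,"dz":0,"spin":0},{"grip":5,"dx":0,"dy":0,"dz":0,"spin":0}]'
python3 - <<'E'
from m import *
np.set_printoptions(precision=2,suppress=True)
T,S=look('b6')
for nm,c in(('t',T),('s',S)):
  # vial in scene: green ends and white bubble along long axis
  box=(235,165,305,192) if nm=='t' else (340,215,395,245)
  u=8; im=cv2.resize(c['color'][box[1]:box[3],box[0]:box[2]],None,fx=u,fy=u,interpolation=cv2.INTER_CUBIC)
  h=cv2.cvtColor(im,cv2.COLOR_RGB2HSV).astype(int);g=((h[...,0]>40)&(h[...,0]<75)&(h[...,1]>110)).astype(np.uint8)
  k=np.vstack([q for q in cv2.findContours(g,cv2.RETR_EXTERNAL,cv2.CHAIN_APPROX_NONE)[0] if cv2.contourArea(q)>u*u*3])
  hull=cv2.convexHull(k);m=cv2.fillConvexPoly(np.zeros_like(g),hull,1)
  m=m*(h[...,1]<90)*(h[...,2]>130);ys,xs=np.nonzero(m)
  P=lambda p:onz(c,np.array(p,float).reshape(-1,2)/u+np.array(box[:2])-.5+.5/u,125)[:,:2]
  H=P(hull.reshape(-1,2).astype(float));a=np.array([.102,.9948]);s=H@a;B=P([[xs.mean(),ys.mean()]])@a
  print(nm,s.min(),s.max(),B,'bubble off',B-(s.min()+s.max())/2)
E
```

```text
clock: 15.38
eef_pos: [590.1, 0.2, 113.8]
eef_rot: [-1.568, -0.001, 1.008]
wrist_force: [1.6, 11.2, -7.2]
finger_gap: 13.5
clock: 16.25
eef_pos: [590.6, -1.2, 115.0]
eef_rot: [-1.571, 0.0, 1.007]
wrist_force: [-0.7, -0.2, -0.3]
finger_gap: 50.1
bubble (9, array([215.49, 157.08, 188.55]), np.float64(2.2659338167773626))
t 217.72695540489215 275.997223533859 [249.66] bubble off [2.79]
s 217.42588191732796 276.9352961900711 [248.91] bubble off [1.73]
```

Bubble offset is now about +2.2 mm (2.8 top, 1.7 scene). That needs about 0.2 rad more, so I'll regrip and turn 11.5°.

```bash
python3 -m jog '[{"grip":0.5,"dx":0,"dy":-0.1,"dz":0,"spin":0},{"grip":0.5,"dx":0,"dy":-0.1,"dz":0,"spin":0},{"grip":0.5,"dx":0,"dy":-0.1,"dz":0,"spin":0},{"grip":0.5,"dx":0,"dy":-0.1,"dz":0,"spin":0},{"grip":0.5,"dx":0,"dy":-0.1,"dz":0,"spin":0},{"grip":0.5,"dx":0,"dy":-0.1,"dz":0,"spin":0},{"grip":0.5,"dx":0,"dy":-0.1,"dz":0,"spin":0},{"grip":0.5,"dx":0,"dy":-0.2,"dz":0,"spin":4},{"grip":0.5,"dx":0,"dy":-0.3,"dz":0,"spin":8},{"grip":0.5,"dx":0,"dy":-0.3,"dz":0,"spin":11.5},{"grip":0.5,"dx":0,"dy":-0.3,"dz":0,"spin":11.5},{"grip":0.5,"dx":0,"dy":-0.3,"dz":0,"spin":11.5}]'; python3 -m jog '[{"grip":5,"dx":0,"dy":0,"dz":0,"spin":0},{"grip":5,"dx":0,"dy":0,"dz":0,"spin":0},{"grip":5,"dx":0,"dy":0,"dz":0,"spin":0},{"grip":5,"dx":0,"dy":-4,"dz":0,"spin":0},{"grip":5,"dx":0,"dy":-9,"dz":0,"spin":0},{"grip":0,"dx":0,"dy":-9,"dz":0,"spin":0},{"grip":0,"dx":0,"dy":-9,"dz":0,"spin":0},{"grip":0,"dx":0,"dy":-9,"dz":0,"spin":0},{"grip":0,"dx":0,"dy":-9,"dz":0,"spin":0}]' 10
cat >> m.py <<'E'
def bub2(T,S):
 for nm,c in(('t',T),('s',S)):
  box=(235,165,305,192) if nm=='t' else (340,215,395,245)
  u=8; im=cv2.resize(c['color'][box[1]:box[3],box[0]:box[2]],None,fx=u,fy=u,interpolation=cv2.INTER_CUBIC)
  h=cv2.cvtColor(im,cv2.COLOR_RGB2HSV).astype(int);g=((h[...,0]>40)&(h[...,0]<75)&(h[...,1]>110)).astype(np.uint8)
  k=np.vstack([q for q in cv2.findContours(g,cv2.RETR_EXTERNAL,cv2.CHAIN_APPROX_NONE)[0] if cv2.contourArea(q)>u*u*3])
  hull=cv2.convexHull(k);m=cv2.fillConvexPoly(np.zeros_like(g),hull,1)
  m=m*(h[...,1]<90)*(h[...,2]>130);ys,xs=np.nonzero(m)
  P=lambda p:onz(c,np.array(p,float).reshape(-1,2)/u+np.array(box[:2])-.5+.5/u,128)[:,:2]
  H=P(hull.reshape(-1,2).astype(float));a=np.array([.102,.9948]);s=H@a;B=P([[xs.mean(),ys.mean()]])@a
  print(nm,s.min(),s.max(),B,'bubble off',B-(s.min()+s.max())/2, 'vial mid xy',(H.min(0)+H.max(0))/2)
E
python3 - <<'E'
from m import *
np.set_printoptions(precision=2,suppress=True)
bub2(*look('b7'))
E
```

```text
clock: 17.85
eef_pos: [590.5, 0.1, 117.4]
eef_rot: [-1.569, -0.001, 0.807]
wrist_force: [2.1, 9.0, -4.3]
finger_gap: 13.8
clock: 18.98
eef_pos: [590.3, -1.2, 207.0]
eef_rot: [-1.57, 0.001, 0.807]
wrist_force: [-0.1, -0.1, 0.5]
finger_gap: 13.6
bubble (6, array([215.49, 157.08, 185.69]), np.float64(-0.5953736789992661))
t 217.73523116801704 275.53534115338704 [246.25] bubble off [-0.38] vial mid xy [608.98 185.24]
s 218.08435703615 277.2230939626731 [246.92] bubble off [-0.74] vial mid xy [616.97 185.68]
```

The bubble is centred (offset -0.4 top, -0.7 scene). Next I'll close the fingers and hover over the level's +y end block.

```bash
python3 -m jog '[{"grip":0,"dx":4,"dy":0,"dz":3.1,"spin":-8},{"grip":0,"dx":8,"dy":0,"dz":6.2,"spin":-18},{"grip":0,"dx":12,"dy":0,"dz":9.4,"spin":-28},{"grip":0,"dx":16,"dy":0,"dz":12.5,"spin":-38},{"grip":0,"dx":18.5,"dy":0,"dz":14.5,"spin":-38},{"grip":0,"dx":18.5,"dy":2,"dz":14.5,"spin":-38},{"grip":0,"dx":18.5,"dy":3.2,"dz":14.5,"spin":-38},{"grip":0,"dx":18.5,"dy":3.2,"dz":14.5,"spin":-38},{"grip":0,"dx":18.5,"dy":3.2,"dz":14.5,"spin":-38},{"grip":0,"dx":18.5,"dy":3.2,"dz":14.5,"spin":-38}]'
python3 - <<'E'
from m import *
np.set_printoptions(precision=2,suppress=True)
s=monitor.read_state();print(s['finger_gap'],s['wrist_force'])
w=cam('wrist');save('w8',w['color']);np.savez('pics/w8.npz',**w)
E
```

```text
clock: 20.32
eef_pos: [614.2, 232.5, 176.7]
eef_rot: [-1.572, -0.0, 1.469]
wrist_force: [0.4, -0.2, -0.2]
finger_gap: 0.7
0.7388290380444726 [ 0.42 -0.22 -0.22]
```

View pics/w8.png

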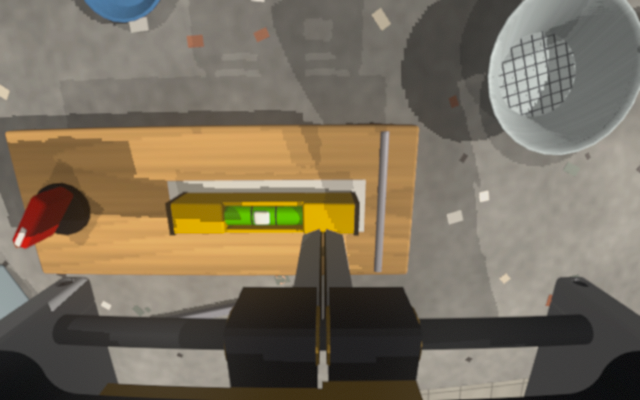

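The bubble at (262,217) sits mid-vial (224–303), and the fingers are over the +y end block (303–355) (picture 9). I'll check the sideways alignment, then descend.

```bash
python3 - <<'E'
from m import *
np.set_printoptions(precision=1,suppress=True)
w=dict(np.load('pics/w8.npz'))
print(onz(w,[[263.5,216],[303,216],[357,215],[330,204],[330,231]],132))
E
python3 -m jog '[{"grip":0,"dx":0,"dy":1,"dz":0,"spin":0},{"grip":0,"dx":0,"dy":2,"dz":0,"spin":0},{"grip":0,"dx":0,"dy":2.4,"dz":0,"spin":0},{"grip":0,"dx":0,"dy":2.4,"dz":0,"spin":0}]'
```

```text
[[604.2 188.1 132. ]
 [607.2 217.6 132. ]
 [610.5 257.9 132. ]
 [599.9 238.6 132. ]
 [621.3 236.5 132. ]]
clock: 20.88
eef_pos: [613.8, 232.6, 151.5]
eef_rot: [-1.57, 0.0, 1.47]
wrist_force: [0.3, 0.1, 0.5]
finger_gap: 0.4
```

```bash
python3 -m jog '[{"grip":0,"dx":0,"dy":0.2,"dz":0,"spin":0},{"grip":0,"dx":0,"dy":0.4,"dz":0,"spin":0},{"grip":0,"dx":0,"dy":0.4,"dz":0,"spin":0}]';python3 -m jog '[{"grip":0,"dx":0,"dy":0.2,"dz":0,"spin":0},{"grip":0,"dx":0,"dy":0.2,"dz":0,"spin":0}]';python3 -m jog '[{"grip":0,"dx":0,"dy":0.2,"dz":0,"spin":0},{"grip":0,"dx":0,"dy":0.2,"dz":0,"spin":0}]'
```

```text
clock: 21.25
eef_pos: [613.9, 232.6, 147.9]
eef_rot: [-1.571, 0.0, 1.47]
wrist_force: [-0.1, 0.1, 0.5]
finger_gap: 0.3
clock: 21.5
eef_pos: [613.8, 232.7, 145.8]
eef_rot: [-1.571, 0.0, 1.47]
wrist_force: [0.3, -1.3, -0.7]
finger_gap: 0.6
clock: 21.75
eef_pos: [613.9, 232.6, 143.7]
eef_rot: [-1.571, 0.0, 1.47]
wrist_force: [-0.2, -0.6, 0.4]
finger_gap: 0.6
```

```bash
python3 -m jog '[{"grip":0,"dx":0,"dy":0.1,"dz":0,"spin":0},{"grip":0,"dx":0,"dy":0.1,"dz":0,"spin":0}]';python3 -m jog '[{"grip":0,"dx":0,"dy":0.1,"dz":0,"spin":0},{"grip":0,"dx":0,"dy":0.1,"dz":0,"spin":0}]';python3 -m jog '[{"grip":0,"dx":0,"dy":0.1,"dz":0,"spin":0},{"grip":0,"dx":0,"dy":0.1,"dz":0,"spin":0}]'
```

```text
clock: 22.0
eef_pos: [613.9, 232.6, 142.9]
eef_rot: [-1.571, 0.0, 1.47]
wrist_force: [-0.3, -0.1, -0.2]
finger_gap: 0.5
clock: 22.25
eef_pos: [613.9, 232.6, 141.8]
eef_rot: [-1.571, 0.0, 1.47]
wrist_force: [-0.2, -0.6, 0.0]
finger_gap: 0.3
clock: 22.5
eef_pos: [613.9, 232.6, 140.8]
eef_rot: [-1.571, 0.0, 1.47]
wrist_force: [0.4, -0.1, 0.1]
finger_gap: 0.3
```

```bash
python3 -m jog '[{"grip":0,"dx":0,"dy":0.1,"dz":0,"spin":0},{"grip":0,"dx":0,"dy":0.1,"dz":0,"spin":0}]';python3 -m jog '[{"grip":0,"dx":0,"dy":0.1,"dz":0,"spin":0},{"grip":0,"dx":0,"dy":0.1,"dz":0,"spin":0}]';python3 -m jog '[{"grip":0,"dx":0,"dy":0.1,"dz":0,"spin":0},{"grip":0,"dx":0,"dy":0.1,"dz":0,"spin":0}]'
```

```text
clock: 22.75
eef_pos: [613.9, 232.7, 139.8]
eef_rot: [-1.571, 0.0, 1.47]
wrist_force: [0.2, 0.0, 0.4]
finger_gap: 0.2
clock: 23.0
eef_pos: [613.9, 232.7, 138.8]
eef_rot: [-1.571, 0.0, 1.47]
wrist_force: [0.4, 0.5, 0.6]
finger_gap: 0.4
clock: 23.25
eef_pos: [613.9, 232.7, 137.8]
eef_rot: [-1.571, 0.0, 1.47]
wrist_force: [0.6, -0.3, -1.1]
finger_gap: 0.6
```

```bash
python3 -m jog '[{"grip":0,"dx":0,"dy":0.1,"dz":0,"spin":0},{"grip":0,"dx":0,"dy":0.1,"dz":0,"spin":0}]';python3 -m jog '[{"grip":0,"dx":0,"dy":0.1,"dz":0,"spin":0},{"grip":0,"dx":0,"dy":0.1,"dz":0,"spin":0}]'
```

```text
clock: 23.5
eef_pos: [613.9, 232.7, 136.9]
eef_rot: [-1.571, 0.0, 1.47]
wrist_force: [0.2, 0.2, -0.4]
finger_gap: 0.7
clock: 23.75
eef_pos: [613.8, 232.6, 135.8]
eef_rot: [-1.571, 0.0, 1.47]
wrist_force: [1.0, 0.9, 0.7]
finger_gap: 0.6
```

```bash
python3 -m jog '[{"grip":0,"dx":0,"dy":0.1,"dz":0,"spin":0},{"grip":0,"dx":0,"dy":0.1,"dz":0,"spin":0}]'
```

```text
clock: 24.0
eef_pos: [613.9, 232.7, 134.9]
eef_rot: [-1.571, 0.0, 1.47]
wrist_force: [-0.7, -1.1, -0.4]
finger_gap: 0.7
```

No contact yet, below the height I expected. I'll look before going on.

```bash
python3 - <<'E'
from m import *
np.set_printoptions(precision=2,suppress=True)
s=cam('scene');w=cam('wrist')
cv2.imwrite('pics/p10.png',np.vstack([w['color'][150:350,160:480],cv2.resize(s['color'][180:270,310:454],(320,200),interpolation=cv2.INTER_CUBIC)]).repeat(1,0)[:,:,::-1])
im=cv2.imread('pics/p10.png');cv2.imwrite('pics/p10.png',cv2.resize(im,None,fx=1.5,fy=1.5))
E
```

```text
(no output)
```

View pics/p10.png

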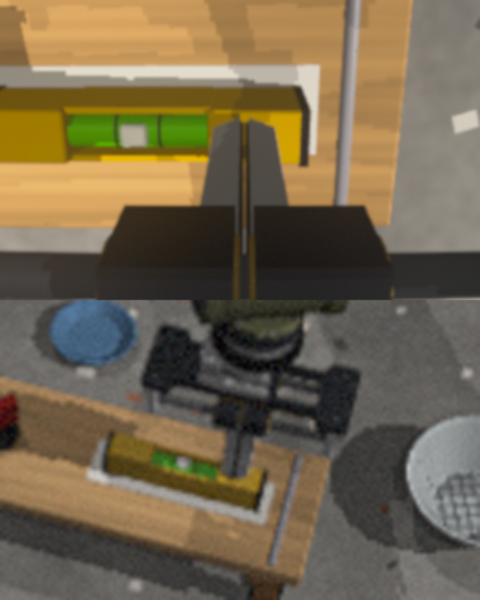

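The fingertips are over the middle of the end block and the bubble is between the lines (picture 10). Continuing down in small steps.

```bash
python3 -m jog '[{"grip":0,"dx":0,"dy":0.1,"dz":0,"spin":0},{"grip":0,"dx":0,"dy":0.1,"dz":0,"spin":0}]'
```

```text
clock: 24.35
eef_pos: [613.9, 232.6, 133.8]
eef_rot: [-1.571, 0.0, 1.47]
wrist_force: [-0.0, -1.2, 0.4]
finger_gap: 0.4
```

```bash
python3 -m jog '[{"grip":0,"dx":0,"dy":0.1,"dz":0,"spin":0},{"grip":0,"dx":0,"dy":0.1,"dz":0,"spin":0}]'
```

```text
clock: 24.6
eef_pos: [613.9, 232.7, 132.8]
eef_rot: [-1.571, 0.0, 1.47]
wrist_force: [-0.0, -0.2, -0.5]
finger_gap: 0.6
```

```bash
python3 -m jog '[{"grip":0,"dx":0,"dy":0.1,"dz":0,"spin":0},{"grip":0,"dx":0,"dy":0.1,"dz":0,"spin":0}]'
```

```text
clock: 24.85
eef_pos: [614.0, 232.7, 132.0]
eef_rot: [-1.571, -0.0, 1.47]
wrist_force: [-0.0, 0.9, 0.5]
finger_gap: 0.6
```

```bash
python3 -m jog '[{"grip":0,"dx":0,"dy":0.1,"dz":0,"spin":0},{"grip":0,"dx":0,"dy":0.1,"dz":0,"spin":0}]'
```

```text
clock: 25.1
eef_pos: [614.1, 232.7, 131.9]
eef_rot: [-1.572, -0.0, 1.47]
wrist_force: [-1.5, -0.5, 7.0]
finger_gap: 0.6
```

```bash
python3 -m jog '[{"grip":0,"dx":0,"dy":0.1,"dz":0,"spin":0},{"grip":0,"dx":0,"dy":0.1,"dz":0,"spin":0}]'
```

```text
clock: 25.35
eef_pos: [614.3, 232.7, 131.7]
eef_rot: [-1.573, -0.001, 1.47]
wrist_force: [-4.5, -1.7, 13.7]
finger_gap: 0.6
```

```bash
python3 -m jog '[{"grip":0,"dx":0,"dy":0.1,"dz":0,"spin":0},{"grip":0,"dx":0,"dy":0.1,"dz":0,"spin":0}]'
```

```text
clock: 25.6
eef_pos: [614.4, 232.7, 131.6]
eef_rot: [-1.573, -0.001, 1.47]
wrist_force: [-6.4, -2.4, 18.6]
finger_gap: 0.2
```

```bash
python3 -m jog '[{"grip":0,"dx":0,"dy":-0.14,"dz":0,"spin":0},{"grip":0,"dx":0,"dy":-0.14,"dz":0,"spin":0},{"grip":0,"dx":0,"dy":-0.14,"dz":0,"spin":0},{"grip":0,"dx":0,"dy":-0.14,"dz":0,"spin":0},{"grip":0,"dx":0,"dy":-0.14,"dz":0,"spin":0},{"grip":0,"dx":0,"dy":-0.14,"dz":0,"spin":0},{"grip":0,"dx":0,"dy":-0.14,"dz":0,"spin":0},{"grip":0,"dx":0,"dy":-0.14,"dz":0,"spin":0}]'
python3 - <<'E'
from m import *
np.set_printoptions(precision=2,suppress=True)
T,S=look('b11')
try: bub2(T,S)
except Exception as e: print(e)
w=cam('wrist');f=[]
for i in range(4): f.append(monitor.read_state()['wrist_force']);cam('top')
print(np.array(f))
cv2.imwrite('pics/p11.png',cv2.resize(np.vstack([w['color'][150:350,160:480],cv2.resize(S['color'][180:270,310:454],(320,200),interpolation=cv2.INTER_CUBIC)])[:,:,::-1],None,fx=1.5,fy=1.5))
E
```

```text
clock: 26.6
eef_pos: [614.2, 232.7, 131.8]
eef_rot: [-1.572, -0.0, 1.47]
wrist_force: [-3.6, -1.1, 10.6]
finger_gap: 0.3
bubble (0, array([160.54, 157.11,    nan]), np.float64(nan))
t 218.08579941181043 223.48543741182928 [nan] bubble off [nan] vial mid xy [606.33 159.76]
s 217.5929997889181 277.91861508609674 [245.45] bubble off [-2.31] vial mid xy [616.86 185.74]
[[-3.79 -2.27 10.54]
 [-3.51 -1.69 10.84]
 [-3.01 -1.89  9.83]
 [-3.2  -1.32 10.74]]m.py:22: RuntimeWarning: Mean of empty slice.
  P=onz(t,[(x0+box[0]-.5,(y0+y1)/2+box[1]),(x1+box[0]+.5,(y0+y1)/2+box[1]),(xb.mean()+box[0],yb.mean()+box[1])],125)
  ret = ret.dtype.type(ret / rcount)
m.py:41: RuntimeWarning: Mean of empty slice.
  H=P(hull.reshape(-1,2).astype(float));a=np.array([.102,.9948]);s=H@a;B=P([[xs.mean(),ys.mean()]])@a
```

View pics/p11.png

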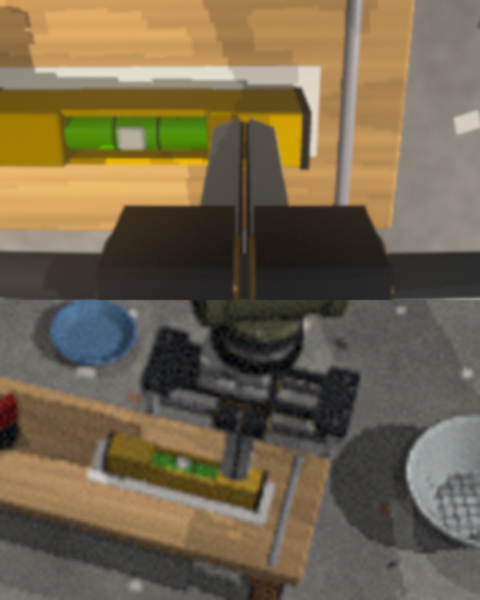

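Pushing at 10.5 N, but the bubble now looks about 2 mm off centre. I'll quantify that from the wrist pictures already taken.

```bash
python3 - <<'E'
import cv2,numpy as np
np.set_printoptions(precision=2,suppress=True,linewidth=200)
for f,row,c0,c1 in(('w8',216,215,310),('p10',131,55,220),('p11',135,55,220)):
    im=cv2.imread(f'pics/{f}.png');h=cv2.cvtColor(im,cv2.COLOR_BGR2HSV).astype(int)
    v=h[row-3:row+4,:,2].mean(0);s=h[row-3:row+4,:,1].mean(0);hu=h[row-3:row+4,:,0].mean(0)
    x=np.arange(c0,c1);w=np.clip(160-s[x],0,None);g=x[(hu[x]>40)&(hu[x]<80)]
    print(f,'bubble',(x*w*(w>20)).sum()/(w*(w>20)).sum(),'green',g.min(),g.max())
    # lines: above bubble row
    for dr in (-12,-10,10) if f!='w8' else (-7,-5,6):
        vv=h[row+dr,x,2].astype(float);gg=vv.max()-vv
        print('  dr',dr,vv.astype(int)[::2 if f!='w8' else 1].tolist())
E
```

```text
w8 bubble 261.30492462311565 green 225 301
  dr -7 [155, 155, 155, 155, 152, 145, 131, 114, 97, 86, 86, 94, 104, 113, 117, 117, 117, 117, 117, 121, 128, 138, 146, 151, 152, 152, 152, 152, 152, 152, 152, 152, 153, 150, 142, 120, 98, 109, 129, 141, 144, 142, 144, 143, 143, 142, 143, 143, 142, 142, 144, 146, 149, 152, 152, 152, 150, 151, 150, 136, 102, 105, 135, 149, 152, 151, 152, 152, 152, 151, 152, 151, 150, 150, 151, 152, 151, 148, 140, 129, 119, 117, 117, 116, 117, 116, 111, 109, 159, 200, 222, 226, 225, 225, 225]
  dr -5 [155, 155, 156, 155, 153, 147, 134, 116, 98, 91, 102, 112, 119, 123, 125, 125, 125, 126, 126, 126, 127, 131, 142, 158, 167, 171, 171, 171, 170, 170, 171, 171, 171, 168, 153, 118, 92, 112, 130, 134, 139, 141, 143, 144, 142, 141, 140, 139, 138, 138, 139, 148, 161, 169, 171, 170, 170, 170, 165, 142, 107, 119, 154, 169, 171, 170, 170, 171, 170, 170, 171, 170, 170, 170, 170, 170, 170, 171, 169, 165, 155, 141, 129, 126, 125, 124, 119, 113, 157, 198, 221, 225, 225, 225, 226]
  dr 6 [209, 209, 210, 208, 210, 211, 215, 216, 205, 180, 157, 168, 174, 175, 177, 176, 177, 177,
[... 2277 characters left out ...]
, 131, 128, 110, 86, 100, 123, 125, 122, 121, 121, 120, 121, 121, 120, 121, 121, 121, 124, 127, 129, 130, 130, 130, 129, 115, 86, 99, 125, 130, 130, 130, 130, 131, 130, 130, 130, 130, 129, 130, 130, 129, 129, 130, 129, 130, 130, 129, 130, 129, 119, 115, 135, 137, 136, 131, 124, 118]
  dr 10 [162, 160, 151, 132, 110, 95, 105, 120, 125, 127, 127, 127, 128, 127, 127, 127, 127, 127, 128, 127, 127, 128, 134, 147, 157, 159, 159, 158, 151, 121, 102, 130, 157, 169, 178, 180, 179, 177, 177, 178, 179, 180, 181, 172, 150, 129, 122, 124, 126, 127, 118, 89, 84, 113, 126, 127, 127, 127, 126, 126, 127, 126, 126, 126, 127, 126, 126, 126, 125, 126, 125, 126, 125, 125, 126, 122, 112, 130, 115, 96, 90, 86, 83]
```

Roughly -1 mm unpressed and about -2 mm pressed. That is inside the 3 mm limit but with little margin, and there is time. I'll go back and turn the knob about 7° the other way.

```bash
python3 -m jog '[{"grip":0,"dx":0,"dy":-3,"dz":0,"spin":0},{"grip":2,"dx":0,"dy":-7.5,"dz":0,"spin":0},{"grip":5,"dx":-5,"dy":-7.5,"dz":0,"spin":8},{"grip":5,"dx":-10,"dy":-7.5,"dz":0,"spin":16},{"grip":5,"dx":-15,"dy":-7.5,"dz":0,"spin":25},{"grip":5,"dx":-20,"dy":-7.5,"dz":0,"spin":34},{"grip":5,"dx":-23.5,"dy":-7.5,"dz":0,"spin":38},{"grip":5,"dx":-23.5,"dy":-7.5,"dz":0,"spin":38},{"grip":5,"dx":-23.5,"dy":-7.5,"dz":0,"spin":38},{"grip":5,"dx":-23.5,"dy":-3,"dz":0,"spin":38},{"grip":5,"dx":-23.5,"dy":0,"dz":0,"spin":38},{"grip":5,"dx":-23.5,"dy":1,"dz":0,"spin":38},{"grip":5,"dx":-23.5,"dy":1,"dz":0,"spin":38},{"grip":5,"dx":-23.5,"dy":1,"dz":0,"spin":38}]'; python3 - <<'E'
from m import *
np.set_printoptions(precision=2,suppress=True)
bub2(*look('b12'))
E
```

```text
clock: 28.7
eef_pos: [590.9, -0.9, 121.8]
eef_rot: [-1.572, -0.001, 0.807]
wrist_force: [0.1, -0.2, -0.4]
finger_gap: 50.1
bubble (7, array([215.49, 157.08, 186.26]), np.float64(-0.029281731615697026))
t 217.69693116426646 275.9231928645966 [246.1] bubble off [-0.71] vial mid xy [608.97 185.67]
s 218.2092399071538 277.4451462914913 [246.96] bubble off [-0.87] vial mid xy [616.7  185.75]
```

```bash
python3 -m jog '[{"grip":0.5,"dx":0,"dy":0.2,"dz":0,"spin":0},{"grip":0.5,"dx":0,"dy":0.2,"dz":0,"spin":0},{"grip":0.5,"dx":0,"dy":0.2,"dz":0,"spin":0},{"grip":0.5,"dx":0,"dy":0.2,"dz":0,"spin":0},{"grip":0.5,"dx":0,"dy":0.2,"dz":0,"spin":0},{"grip":0.5,"dx":0,"dy":0.2,"dz":0,"spin":0},{"grip":0.5,"dx":0,"dy":0.2,"dz":0,"spin":0},{"grip":0.5,"dx":0,"dy":0.3,"dz":0,"spin":-4},{"grip":0.5,"dx":0,"dy":0.4,"dz":0,"spin":-8.5},{"grip":0.5,"dx":0,"dy":0.4,"dz":0,"spin":-8.5},{"grip":0.5,"dx":0,"dy":0.4,"dz":0,"spin":-8.5},{"grip":0.5,"dx":0,"dy":0.4,"dz":0,"spin":-8.5}]' 40; python3 -m jog '[{"grip":5,"dx":0,"dy":0,"dz":0,"spin":0},{"grip":5,"dx":0,"dy":0,"dz":0,"spin":0},{"grip":5,"dx":0,"dy":0,"dz":0,"spin":0},{"grip":5,"dx":0,"dy":-4,"dz":0,"spin":0},{"grip":5,"dx":0,"dy":-8,"dz":0,"spin":0},{"grip":0,"dx":0,"dy":-8,"dz":0,"spin":0},{"grip":0,"dx":0,"dy":-8,"dz":0,"spin":0},{"grip":0,"dx":0,"dy":-8,"dz":0,"spin":0}]' 10
python3 - <<'E'
from m import *
np.set_printoptions(precision=2,suppress=True)
bub2(*look('b13'))
E
```

```text
clock: 30.3
eef_pos: [590.9, -0.3, 117.3]
eef_rot: [-1.572, -0.002, 0.955]
wrist_force: [1.1, 5.2, 5.1]
finger_gap: 13.8
clock: 31.3
eef_pos: [589.8, -1.1, 195.1]
eef_rot: [-1.569, 0.001, 0.955]
wrist_force: [-0.2, 0.4, -0.1]
finger_gap: 23.3
bubble (8, array([215.49, 157.08, 187.98]), np.float64(1.6888697248569144))
t 217.73523116801704 275.13503147384165 [248.53] bubble off [2.09] vial mid xy [608.91 185.24]
s 217.72663957934196 277.19359119801663 [248.6] bubble off [1.14] vial mid xy [616.45 185.6 ]
```

```bash
python3 -m jog '[{"grip":0,"dx":5,"dy":0,"dz":2.8,"spin":-7},{"grip":0,"dx":10,"dy":0,"dz":5.7,"spin":-15},{"grip":0,"dx":15,"dy":0,"dz":8.5,"spin":-23},{"grip":0,"dx":19,"dy":0,"dz":10.8,"spin":-29.5},{"grip":0,"dx":20.45,"dy":0,"dz":11.6,"spin":-29.5},{"grip":0,"dx":20.45,"dy":1,"dz":11.6,"spin":-29.5},{"grip":0,"dx":20.45,"dy":3,"dz":11.6,"spin":-29.5},{"grip":0,"dx":20.45,"dy":5,"dz":11.6,"spin":-29.5},{"grip":0,"dx":20.45,"dy":5.8,"dz":11.6,"spin":-29.5},{"grip":0,"dx":20.45,"dy":5.9,"dz":11.6,"spin":-29.5},{"grip":0,"dx":20.45,"dy":5.9,"dz":11.6,"spin":-29.5}]'
```

```text
clock: 32.78
eef_pos: [614.0, 232.5, 138.1]
eef_rot: [-1.572, -0.0, 1.469]
wrist_force: [-0.1, -0.4, -0.1]
finger_gap: 0.6
```

```bash
python3 -m jog '[{"grip":0,"dx":0,"dy":0.2,"dz":0,"spin":0},{"grip":0,"dx":0,"dy":0.4,"dz":0,"spin":0},{"grip":0,"dx":0,"dy":0.5,"dz":0,"spin":0},{"grip":0,"dx":0,"dy":0.5,"dz":0,"spin":0}]'; python3 -m jog '[{"grip":0,"dx":0,"dy":0.1,"dz":0,"spin":0},{"grip":0,"dx":0,"dy":0.15,"dz":0,"spin":0},{"grip":0,"dx":0,"dy":0.15,"dz":0,"spin":0}]'
```

```text
clock: 33.28
eef_pos: [613.7, 232.8, 132.7]
eef_rot: [-1.571, -0.0, 1.47]
wrist_force: [-1.0, -0.5, 3.5]
finger_gap: 0.4
clock: 33.65
eef_pos: [614.0, 232.9, 132.4]
eef_rot: [-1.572, -0.001, 1.47]
wrist_force: [-4.9, -2.0, 12.6]
finger_gap: 0.5
```

Slightly above 10 N. I'll back off a little and let it settle.

```bash
python3 -m jog '[{"grip":0,"dx":0,"dy":-0.04,"dz":0,"spin":0},{"grip":0,"dx":0,"dy":-0.04,"dz":0,"spin":0},{"grip":0,"dx":0,"dy":-0.04,"dz":0,"spin":0},{"grip":0,"dx":0,"dy":-0.04,"dz":0,"spin":0},{"grip":0,"dx":0,"dy":-0.04,"dz":0,"spin":0},{"grip":0,"dx":0,"dy":-0.04,"dz":0,"spin":0},{"grip":0,"dx":0,"dy":-0.04,"dz":0,"spin":0},{"grip":0,"dx":0,"dy":-0.04,"dz":0,"spin":0},{"grip":0,"dx":0,"dy":-0.04,"dz":0,"spin":0},{"grip":0,"dx":0,"dy":-0.04,"dz":0,"spin":0}]'
python3 - <<'E' 2>/dev/null
from m import *
np.set_printoptions(precision=2,suppress=True)
T,S=look('b14');bub2(T,S)
w=cam('wrist');f=[]
for i in range(6): f.append(monitor.read_state()['wrist_force'][2]);cam('top')
print(np.array(f))
cv2.imwrite('pics/p14.png',cv2.resize(np.vstack([w['color'][150:350,160:480],cv2.resize(S['color'][180:270,310:454],(320,200),interpolation=cv2.INTER_CUBIC)])[:,:,::-1],None,fx=1.5,fy=1.5))
E
```

```text
clock: 34.9
eef_pos: [613.9, 232.9, 132.5]
eef_rot: [-1.572, -0.0, 1.47]
wrist_force: [-3.4, -1.7, 10.3]
finger_gap: 0.8
bubble (0, array([164.  , 157.13,    nan]), np.float64(nan))
t 217.7735336946803 223.44291277303248 [nan] bubble off [nan] vial mid xy [606.12 159.56]
s 217.23551831778192 277.5858391486449 [247.12] bubble off [-0.29] vial mid xy [616.59 185.48]
[ 9.85 10.46 10.2  10.2  10.16 10.63]
```

View pics/p14.png

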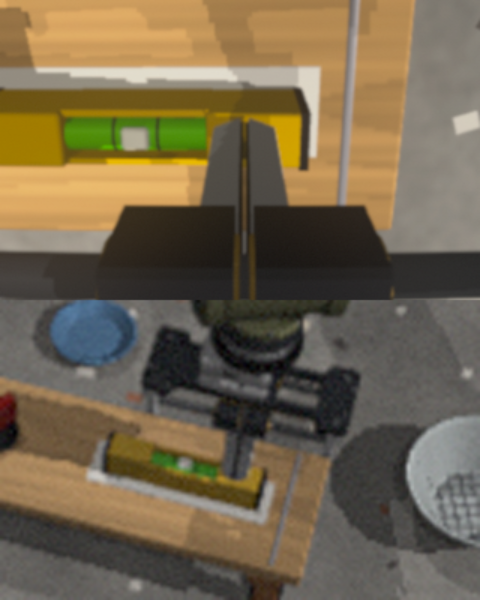

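The bubble, about 120–148 in the crop, lies between the lines at 114 and 159 (picture 12). The push is steady at about 10.2 N, so I'm handing in.

```bash
python3 -c "
from cell import ticket;print(ticket.sign_off())"
```

```text
the job is handed in; nothing more can be done
None
```

The job is done and handed in at about 35 s of the 58 s allowed. The smallest yellow level lies lengthwise on the white strip, the bubble rests between the lines, and the arm is still pressing on the level's +y end block.

- **Levelling:** I turned the red knob about 71° clockwise, then back 8.5° after a first press showed that pushing shifts the bubble about 1.5 mm towards the -y end.
- **Last checks:** the push held steady at 9.9–10.6 N. The scene camera put the bubble 0.3 mm from the middle. The wrist camera also showed it between both lines, though nearer the -y line.
- **Not confirmed or in disagreement:**
  - The top camera could not see the bubble at the end because the gripper blocked it.
  - Before pressing, the top and scene cameras disagreed by about 1 mm on the bubble's position.
  - The wrist force briefly reached 43 N, pulling up on the gripped knob during the first turn. I eased it off straight away. It was well under the 120 N wrist limit, and it was a pull through the fingers, not the gripper's body pressing on anything.
- **Bystanders:** I did not touch the sieve, spoon rest, flip-top box or tongs, but I did not measure their positions again at the end.

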